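# Close the split fixture and swing its keeper across

## Robot

A 7-joint arm with a two-finger parallel gripper is mounted at the origin on the work surface. World frame = base frame: x ahead of the robot, y to its left, z up, the work surface at z = 0. Lengths are in mm, angles in rad, forces in N, time in s.
With the tool pointing down it reaches from about 400 to 875 mm from the base axis. Payload 4.4 kg.
Tool frame: the origin (TCP) lies at the very end of the fingers, on their centre line; the grasp point (between the pads) lies 19 mm behind it (ctrl.grip_depth is the distance from the TCP to the grasp point, in mm); z points along the fingers, x is the direction in which the jaws open and shut, and the axes are right-handed (so a half turn about z gives the same grasp; the last joint's range is limited). The gripper opens to 85 mm and grips with 20 to 120 N. Pads are 22 mm wide; open, the fingers measure 114 mm over their backs; the gripper's body (76 mm by 85 mm) begins 54 mm behind the grasp point. The pads swing forward as they close: fully open they stand 13 mm farther back than shut.
Start: joints at [1.135, 0.628, 0.038, 1.517, -0.027, 0.996, -0.02], TCP at [234.957, -606.064, 231.313] pointing down, gripper open.
Joint ranges: [-3.06, 3.06], [-0.37, 2.12], [-1.25, 1.32], [0.18, 2.47], [-1.1, 4.24], [0.23, 1.98], [-2.94, 2.94]. Speed limits (rad/s): [2.57, 2.57, 3.14, 3.14, 3.14, 3.14, 3.14].

## Interface

Orientations are given as [roll, pitch, yaw] about the fixed x, y, z axes, in that order (R = Rz(yaw) Ry(pitch) Rx(roll)).
In Python, from cell import ctrl gives the robot as it stands.
- The arm moves only by the shell command python3 -m creep 'ROWS'. ROWS is JSON, a list of rows, each an object with "hand": the opening, from 0 (shut) to 1 (fully open); "travel": the shift along the tool's x, y, z in cm, a list of three; "angular": the turn, a rotation vector about the tool's x, y, z in degrees, a list of three. In form: [{"hand": hand, "travel": [tx, ty, tz], "angular": [rx, ry, rz]}, ...]. A call has 1 to 20 rows; each row is the pose to reach, as a shift and turn from the pose measured when the call began, along the tool's axes at that moment; what a row does not reach only later rows make up. A row lasts 1/10 s, in which the tool goes at most 50 mm and 8.59 degrees, less where a joint would pass 70% of its speed; a pose out of reach is approached as far as the arm can. A call with a gripper value outside its range is refused whole. The fingers move at their own pace and stop on an object; the grip force is fixed at half the most. Time passes only in rows, so rows that repeat a pose let the fingers close. It gives the time, the measured TCP pose, the force and the opening at its end, in the units of the state.
- ctrl.read_state(): the state, without advancing time (a new reading comes with each control period).
- ctrl.get_image(name): name is "scene" or "top"; returns a dict with "frame" (420x560x3 uint8, red, green, blue), "fx", "fy", "cx", "cy" (pixels), "D" ([k1, k2, p1, p2, k3] as OpenCV has them; the pictures are not rectified), "origin" and "orientation" of the camera in the world. Camera axes: x right, y down, z forward; pixel columns grow to the right and rows downward; lengths in mm; the calibration is good to about 2 mm. A picture is of the moment at which its call begins. There is no depth.
- ctrl.finish_job(): hands the job in, once; it reports no verdict.
Trained networks look in the newest picture that a camera, given by its name, has taken for a name from the list of things; names that differ only in an ending like _2 or _b are one class to them, and where a whole thing is asked for, a point or a joint stands for the part that bears it (a point fixed in the world has none). Each returns a list of dicts, best first, with "confidence" (0 to 1); they miss things now and then, are a little off and sometimes report something else, mostly with a low value. They report only what shows in the picture. A call takes as long as a camera call. They do not tell look-alikes from the thing itself.
- ctrl.regions_of(camera, thing): "region" (420x560 bool, what is visible of it).
- ctrl.spot_point(camera, thing): "at" ([x, y, z] in mm, in world coordinates, good to about 4 mm: a listed point, or the origin of a listed thing).
The state is a dict: "clock": time; "qpos": joint angles; "qd": joint speeds; "tau": joint torques, N m; "eef_pos": TCP position; "tool_rot": TCP orientation; "force": force on the tool from outside, world axes, zero at the start; "torque": the same for the moment, N m; "width": finger opening in mm.
Only numpy, scipy, OpenCV 4.12 (cv2) and the standard library are available. Lean on these libraries where they do the work, as an engineer would, in place of code of your own. Each camera call takes 0.05 s, during which the arm holds its last target. There are 200 camera calls.

## Task

On the fitting bench the loose aluminium half of a split fixture lies askew on its base plate. Push it flush against the back rail and slide it along until it butts squarely against the fixed blue half with no gap, then swing the yellow keeper arm (with the red knob) across behind it, right up to its stop. Leave the other things on the bench where they are.

Things in the scene. Friction and masses are not known exactly. Their poses are not given: they have to be found in the camera images.
- jig: split fixture fixed to the bench. Origin on the bench top, z up; x points from its open front to its back rail, y along the rail towards the blue half. Dark steel base plate: x -100 to 70, y -180 to 180, top at z 12. Bright steel back rail: x 50 to 70, y -170 to 170, top at z 32. Fixed blue half: x -20 to 50, y 40 to 150, top at z 57. All mm.
- butt_face (a point): point low in the corner where the butting face of the fixed blue half (a vertical face at y 40 mm, facing the fixture's -y) meets the front face of the back rail (at x 50 mm), on top of the base plate
- block: loose aluminium half, 70 (its x) x 100 (its y) x 45 mm tall, about 0.55 kg (pocketed underneath), with a channel along y in its top. Origin: centre of its underside, which lies on the base plate. When home, its +x face is on the back rail and its +y end on the blue half: origin at x 15, y -10 mm in the fixture's frame, axes parallel to the fixture's.
- keeper (a joint): angle (rad) of the yellow keeper arm, 78 x 18 mm, 35 to 49 above the bench, on a vertical pivot on the back rail; it stays where left. 0: points along the fixture's -y, over the rail; negative: out behind the rail; grows clockwise from above; 1.571 (its stop): points to the fixture's -x, across behind the loose half's -y end, 5 mm clear of it when home.
- keeper_knob (a point): centre of the top of the red upright knob on the keeper arm: 16 dia, free from 49 to 89 above the bench, 65 from the pivot axis. It turns with the arm.
- keeper_pivot (a point): point on the keeper's vertical pivot axis, on top of the back rail, 33 above the bench
- gauge: brass cylinder gauge, 40 dia x 50 tall, standing on the base plate in front of the blue half; origin under its middle; loose, not to be disturbed
- oil: white plastic oil bottle, 60 dia x 130 tall, left of the plate; origin under its middle; loose, not to be disturbed
- hammer: hammer lying right of the plate, 260 long; origin under its middle; loose, not to be disturbed
- brush: bench brush lying behind the back rail, 200 long; origin under its middle; loose, not to be disturbed
- setup: bright steel setup block 75 x 50 x 50, right of the plate; origin under its middle; loose, not to be disturbed
- tray: blue plastic tray 120 x 160 x 35, left behind the plate; origin under its middle; loose, not to be disturbed
Things that resemble listed ones, but are neither listed nor needed, are in the scene too. Leave any brown or orange look-alike of the block alone.

How it is judged (in metres and radians):
On the way, in this order (a step that is already met when the one before it is completed fails the run):
1. the loose half lies flush against the back rail and butts squarely against the blue half (x of block in the frame of jig above 0.013 m and y of block in the frame of jig above -0.012 m and z of block in the frame of jig below 0.016 m and angle between the x axis of block and the x axis of jig, either way round below 0.02 rad and angle between block's own z axis and vertical below 0.04 rad), for 0.2 s.
2. the keeper arm is swung across behind the loose half, up to its stop (value of joint keeper above 1.47 rad), for 0.2 s.
At the end, for the whole second after the job is handed in: The loose half lies flat on the base plate, at rest, within 2 mm of the back rail and of the blue half and square to them within 0.02 rad, and the keeper arm is within 0.1 rad of its stop (above 1.47 rad) (all of step 1 and value of joint keeper above 1.47 rad and linear speed of block below 0.01 m/s); the robot touches nothing.
It fails at once if the brass gauge, oil bottle, setup block or tray is knocked over (angle between any of gauge, oil, setup, tray's own z axis and vertical above 0.6 rad).
It fails at once if the gauge, oil bottle, hammer, brush, setup block or tray is moved more than 30 mm (distance of any of gauge, oil, hammer, brush, setup, tray from where it was at the start of the episode above 0.03 m).
It also fails if it takes over 72 s, if anything falls off the work surface, if the arm or the gripper's body presses on something with over 40 N, if the wrist force passes 120 N, or if a joint passes its speed limit or range.

## Working session

There is one attempt and no reset: what is moved stays moved. The work goes in short steps, Python scripts to look and compute and a shell command to move; the robot and the scene stay as the last step left them, time stands still between calls to the robot, and variables do not carry over. Pictures are saved under pics/ and viewed, about 8 in all and at most 12, crops included, and the job is handed in when it is done.

```bash
mkdir -p pics
cat > h.py <<'E'
import numpy as np,cv2
from cell import ctrl
from scipy.spatial.transform import Rotation as R
def save(c,fn):
    im=ctrl.get_image(c); cv2.imwrite('pics/'+fn,im['frame'][:,:,::-1]); return im
def Rc(im):
    o=np.array(im['orientation'],float)
    return o if o.shape==(3,3) else R.from_euler('xyz',o).as_matrix()
def ray(im,uv,z):
    K=np.array([[im['fx'],0,im['cx']],[0,im['fy'],im['cy']],[0,0,1]])
    p=cv2.undistortPoints(np.array(uv,float).reshape(-1,1,2),K,np.array(im['D'])).reshape(-1,2)
    d=np.c_[p,np.ones(len(p))]@Rc(im).T; o=np.array(im['origin'])
    return o+d*((z-o[2])/d[:,2])[:,None]
def proj(im,P):
    K=np.array([[im['fx'],0,im['cx']],[0,im['fy'],im['cy']],[0,0,1]])
    M=Rc(im).T; return cv2.projectPoints(np.array(P,float).reshape(-1,1,3),cv2.Rodrigues(M)[0],-M@np.array(im['origin']),K,np.array(im['D']))[0].reshape(-1,2)
E
python3 - <<'E'
from h import *
for c in('top','scene'):
    im=save(c,c+'1.png'); print(c,im['origin'],im['orientation'])
    for t in['jig','butt_face','block','keeper_knob','keeper_pivot','gauge','oil','hammer','brush','setup','tray']:
        print(t,[(np.round(d['at']).astype(int).tolist(),round(d['confidence'],2)) for d in ctrl.spot_point(c,t)])
s=ctrl.read_state();print(s)
E
```

```text
top [ 413.36348953  100.81261417 1026.42677887] [-2.99057412 -0.03320714 -1.56309136]
jig [([569, 12, 4], 0.95)]
butt_face [([614, 54, 8], 0.6)]
block [([572, -42, 15], 0.67), ([343, -89, -1], 0.63), ([349, 104, 0], 0.55), ([667, -114, 88], 0.48)]
keeper_knob [([670, -112, 90], 0.71)]
keeper_pivot [([636, -58, 31], 0.62), ([538, -272, 3], 0.51), ([572, 12, 4], 0.37), ([589, 332, 1], 0.19)]
gauge [([497, 108, 11], 0.55)]
oil [([463, 226, 4], 0.68)]
hammer [([541, -271, 0], 0.63)]
brush [([702, 64, 1], 0.69)]
setup [([729, -205, 0], 0.97)]
tray [([587, 334, 2], 0.85), ([704, 62, 0], 0.65), ([573, -41, 15], 0.5)]
scene [1418.40275245  -36.65350647  695.47885584] [-2.19791962 -0.00383751  1.41433672]
jig [([562, 12, 1], 0.73), ([466, 229, 0], 0.18)]
butt_face [([616, 57, 12], 0.8)]
block [([352, -90, 3], 0.96), ([570, -43, 11], 0.86), ([348, 97, 1], 0.56)]
keeper_knob []
keeper_pivot [([636, -55, 36], 0.79), ([545, -266, 6], 0.7)]
gauge [([494, 106, 17], 0.59)]
oil [([467, 226, 0], 0.83)]
hammer [([544, -263, 5], 0.79)]
brush [([705, 65, -1], 0.64)]
setup [([730, -199, -5], 0.67)]
tray [([592, 338, 0], 0.75)]
{'clock': 1.2, 'qpos': array([ 1.1351993 ,  0.62839081,  0.03848288,  1.51739318, -0.02698507,
        0.99628017, -0.01997977]), 'qd': array([-8.14900102e-04, -5.83378334e-05,  1.95115886e-03, -9.61592871e-04,
       -1.13141763e-03, -1.54938020e-03,  8.53906141e-04]), 'tau': array([-1.94282638e-04, -5.63292861e+01,  1.22572448e+00, -1.93783647e+01,
        1.10028422e-02,  1.59459771e-03, -3.57045167e-06]), 'eef_pos': array([ 234.96708507, -606.07200867,  231.32125976]), 'tool_rot': array([-3.14155737e+00, -4.55907280e-05, -1.20098196e+00]), 'force': array([ 0.05510318, -0.07730208, -0.18837586]), 'torque': array([ 0.0391244 , -0.01891129,  0.00939283]), 'width': 85.36983925227803}
```

View pics/top1.png

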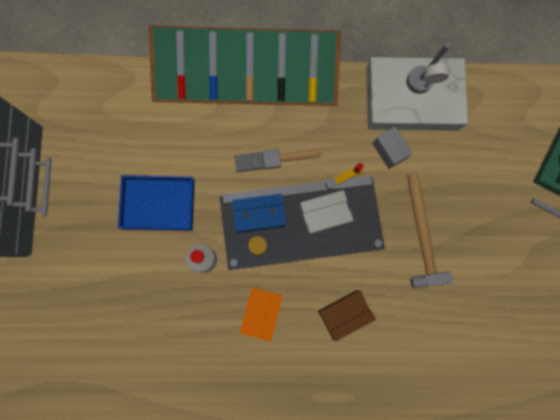

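View pics/scene1.png

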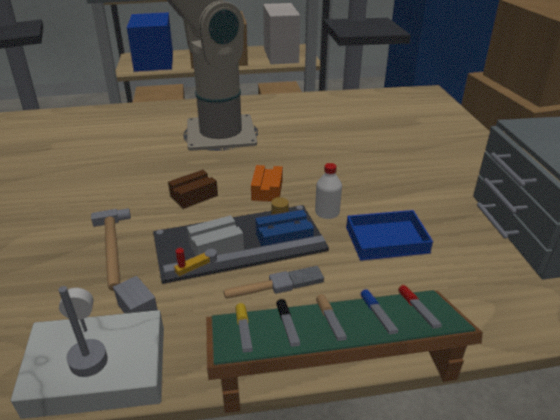

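The top view shows the jig at about (302,222), tilted, with the rail along its upper edge. The loose block is at (327,211), the keeper pivot at (332,184) and the knob at (358,168), out behind the rail. The two look-alikes lie in front of the plate, at (262,314) and (347,315). Next I'll refine the jig and block poses from an enlarged crop.

Run:
```python
from h import *
im=save('top','t2.png')
c=im['frame'][155:280,210:400,::-1]
cv2.imwrite('pics/crop.png',cv2.convertScaleAbs(cv2.resize(c,None,fx=4,fy=4,interpolation=cv2.INTER_CUBIC),alpha=1.5))
for t in['jig','block']:
    for d in ctrl.regions_of('top',t):
        m=d['region'].astype(np.uint8); cs=max(cv2.findContours(m,0,2)[0],key=cv2.contourArea)
        r=cv2.minAreaRect(cs); print(t,d['confidence'],r, cv2.boxPoints(r).round(1).tolist())
```

```text
block 0.92 ((346.05963134765625, 315.4679260253906), (37.5893440246582, 48.42591094970703), 61.69924545288086) [[315.79998779296875, 310.3999938964844], [358.5, 287.3999938964844], [376.29998779296875, 320.5], [333.70001220703125, 343.5]]
block 0.9 ((260.42742919921875, 314.11151123046875), (32.941062927246094, 47.7918815612793), 14.620874404907227) [[238.5, 333.1000061035156], [250.5, 286.79998779296875], [282.3999938964844, 295.1000061035156], [270.29998779296875, 341.3999938964844]]
block 0.81 ((325.0813293457031, 212.58702087402344), (34.76531219482422, 48.898712158203125), 73.49563598632812) [[296.70001220703125, 202.89999389648438], [343.6000061035156, 189.0], [353.5, 222.3000030517578], [306.6000061035156, 236.1999969482422]]
```

View pics/crop.png

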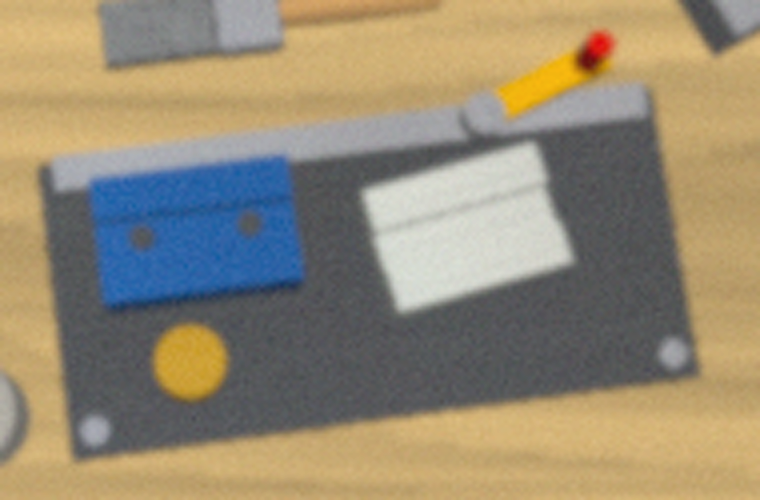

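```bash
cat >> h.py <<'E'
def uv(p): return 210+(np.array(p,float)[:,0]+.5)/4-.5, 155+(np.array(p,float)[:,1]+.5)/4-.5
def uvs(p): return np.c_[uv(p)]
def tf(pose,P):
    x,y,a=pose; P=np.array(P,float); c,s=np.cos(a),np.sin(a)
    return np.c_[x+c*P[:,0]-s*P[:,1],y+s*P[:,0]+c*P[:,1],P[:,2]]
E
python3 - <<'E'
from h import *
from scipy.optimize import least_squares as L
im=ctrl.get_image('top')
J=[[-100,180,12],[-100,-180,12],[70,170,32],[70,-170,32],[50,150,57],[50,40,57]]
ju=uvs([[75,459],[697,375],[53,157],[645,85],[92,180],[288,157]])
f=L(lambda p:(proj(im,tf(p,J))-ju).ravel(),[569,12,.1]);print('jig',f.x,f.fun.round(1))
B=[[35,50,57],[35,-50,57]]
bu=uvs([[362,188],[538,142]])
g=L(lambda p:(proj(im,tf(p,B))-bu).ravel(),[572,-42,.2]);print('blk',g.x,g.fun.round(1))
j=f.x;c,s=np.cos(j[2]),np.sin(j[2]);M=np.array([[c,s],[-s,c]])
print('blk in jig',M@(g.x[:2]-j[:2]),g.x[2]-j[2])
# dump outline overlay
o=cv2.resize(im['frame'][155:280,210:400,::-1],None,fx=4,fy=4,interpolation=cv2.INTER_CUBIC)
def dr(P,col):
    q=(proj(im,P)-[210,155])*4; cv2.polylines(o,[q.astype(np.int32)],True,col,1)
sq=lambda x0,x1,y0,y1,z:[[x0,y0,z],[x1,y0,z],[x1,y1,z],[x0,y1,z]]
for a in[(-100,70,-180,180,12),(50,70,-170,170,32),(-20,50,40,150,57),(-20,50,40,150,12)]: dr(tf(j,sq(*a)),(0,255,0))
for z in(12,57): dr(tf(g.x,sq(-35,35,-50,50,z)),(0,0,255))
cv2.imwrite('pics/ov.png',o)
for n,w in dict(pivot=[636,-57],knob=[670,-112],gauge=[496,107],brush=[703,64]).items(): print(n,M@(np.array(w)-j[:2]))
k=ray(im,uvs([[600,40]]),89)[0];print('knob px',k,M@(k[:2]-j[:2]))
E
```

```text
jig [5.64635155e+02 8.03062543e+00 1.40730570e-01] [-0.6  0.8  1.5  0.9 -0.2 -0.1  0.1 -0.6 -0.7 -0.3  0.  -0.8]
blk [ 5.69891619e+02 -4.43408423e+01  2.71183979e-01] [ 0.3 -0.1 -0.3  0.1]
blk in jig [ -2.14146434 -52.59101807] 0.130453409149474
pivot [ 61.53769902 -74.39781575]
knob [  87.4869103  -133.62313495]
gauge [-54.07452518 107.61815501]
brush [144.84756906  36.00809692]
knob px [ 667.10433084 -112.08128348   89.        ] [  84.60846699 -133.29744947]
```

View pics/ov.png

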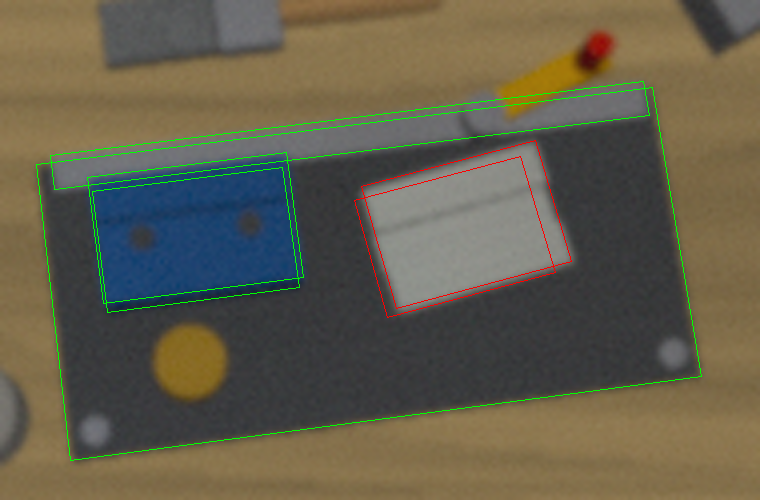

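The overlay fits the jig to about 1 px. The jig is near (566, 9) mm at 0.138 rad, and the block sits in its frame at about (-2, -53) mm, turned +0.13 rad. The keeper is at about -0.4 rad. My plan has three stages:
- **Rail:** push the block onto the rail with the two spread fingers, which squares it up.
- **Butting:** push its -y end up to the blue half.
- **Keeper:** grip the knob and take it round its arc.

```bash
cat >> h.py <<'E'
JIG=(565.5,8.5,.138)
def togo(*targets):
    "targets: jig x,y, world z, tool yaw relative to jig"
    s=ctrl.read_state(); R0=R.from_euler('xyz',s['tool_rot']); p0=np.array(s['eef_pos'])
    c,n=np.cos(JIG[2]),np.sin(JIG[2]); M=np.array([[c,n],[-n,c]])
    print('t',round(s['clock'],2),'jig xy',(M@(p0[:2]-JIG[:2])).round(1),'z',p0[2].round(1),'relyaw',round(s['tool_rot'][2]-JIG[2],3),'F jig',(M@s['force'][:2]).round(1),np.round(s['force'][2],1),'w',round(s['width'],1),'q',np.round(s['qpos'],2))
    for t in targets:
        w=tf(JIG,[[t[0],t[1],t[2]]])[0]; Rt=R.from_euler('xyz',[np.pi,0,JIG[2]+t[3]])
        print(t,'travel cm',(R0.inv().apply(w-p0)/10).round(2),'ang',np.degrees((R0.inv()*Rt).as_rotvec()).round(1))
E
python3 - <<'E'
from h import *
togo((-68,-55,150,-np.pi/2),(-68,-55,80,-np.pi/2),(-68,-55,22,-np.pi/2))
E
```

```text
t 1.4 jig xy [-411.9 -563.3] z 231.3 relyaw -1.339 F jig [-0.7  0.7] 0.3 w 84.9 q [ 1.14  0.63  0.04  1.52 -0.03  1.   -0.02]
(-68, -55, 150, -1.5707963267948966) travel cm [-41.57 -45.15   8.13] ang [-0.  -0.  13.3]
(-68, -55, 80, -1.5707963267948966) travel cm [-41.57 -45.15  15.13] ang [-0.  -0.  13.3]
(-68, -55, 22, -1.5707963267948966) travel cm [-41.57 -45.15  20.93] ang [-0.  -0.  13.3]
```

```bash
python3 -m creep '[{"hand":0.7,"travel":[-41.6,-45.2,8.1],"angular":[0,0,7]},{"hand":0.7,"travel":[-41.6,-45.2,8.1],"angular":[0,0,13.3]},{"hand":0.7,"travel":[-41.6,-45.2,8.1],"angular":[0,0,13.3]},{"hand":0.7,"travel":[-41.6,-45.2,8.1],"angular":[0,0,13.3]},{"hand":0.7,"travel":[-41.6,-45.2,8.1],"angular":[0,0,13.3]},{"hand":0.7,"travel":[-41.6,-45.2,8.1],"angular":[0,0,13.3]},{"hand":0.7,"travel":[-41.6,-45.2,8.1],"angular":[0,0,13.3]},{"hand":0.7,"travel":[-41.6,-45.2,8.1],"angular":[0,0,13.3]},{"hand":0.7,"travel":[-41.6,-45.2,8.1],"angular":[0,0,13.3]},{"hand":0.7,"travel":[-41.6,-45.2,8.1],"angular":[0,0,13.3]},{"hand":0.7,"travel":[-41.6,-45.2,8.1],"angular":[0,0,13.3]},{"hand":0.7,"travel":[-41.6,-45.2,8.1],"angular":[0,0,13.3]},{"hand":0.7,"travel":[-41.6,-45.2,8.1],"angular":[0,0,13.3]},{"hand":0.7,"travel":[-41.6,-45.2,8.1],"angular":[0,0,13.3]},{"hand":0.7,"travel":[-41.6,-45.2,8.1],"angular":[0,0,13.3]},{"hand":0.7,"travel":[-41.6,-45.2,8.1],"angular":[0,0,13.3]},{"hand":0.7,"travel":[-41.6,-45.2,8.1],"angular":[0,0,13.3]},{"hand":0.7,"travel":[-41.6,-45.2,8.1],"angular":[0,0,13.3]},{"hand":0.7,"travel":[-41.6,-45.2,8.1],"angular":[0,0,13.3]}]'
python3 - <<'E'
from h import *
p=-np.pi/2
togo((-68,-55,80,p),(-68,-55,22,p))
E
```

```text
clock: 3.3
eef_pos: [505.9, -55.6, 150.5]
tool_rot: [-3.141, -0.0, -1.435]
force: [-1.2, -0.1, 0.6]
width: 59.6
t 3.3 jig xy [-67.8 -55.3] z 150.5 relyaw -1.573 F jig [-1.2  0.1] 0.6 w 59.6 q [-0.02  0.55  0.11  1.99 -0.1   0.61 -1.28]
(-68, -55, 80, -1.5707963267948966) travel cm [-0.03  0.02  7.05] ang [-0.  -0.  -0.1]
(-68, -55, 22, -1.5707963267948966) travel cm [-0.03  0.02 12.85] ang [-0.  -0.  -0.1]
```

```bash
python3 -m creep '[{"hand":0.7,"travel":[0,0,4],"angular":[0,0,0]},{"hand":0.7,"travel":[0,0,8],"angular":[0,0,0]},{"hand":0.7,"travel":[0,0,11],"angular":[0,0,0]},{"hand":0.7,"travel":[0,0,12.8],"angular":[0,0,0]},{"hand":0.7,"travel":[0,0,12.8],"angular":[0,0,0]},{"hand":0.7,"travel":[0,-0.5,12.8],"angular":[0,0,0]},{"hand":0.7,"travel":[0,-1,12.8],"angular":[0,0,0]},{"hand":0.7,"travel":[0,-1.4,12.8],"angular":[0,0,0]},{"hand":0.7,"travel":[0,-1.8,12.8],"angular":[0,0,0]},{"hand":0.7,"travel":[0,-2.2,12.8],"angular":[0,0,0]},{"hand":0.7,"travel":[0,-2.6,12.8],"angular":[0,0,0]},{"hand":0.7,"travel":[0,-2.9,12.8],"angular":[0,0,0]},{"hand":0.7,"travel":[0,-3.2,12.8],"angular":[0,0,0]},{"hand":0.7,"travel":[0,-3.2,12.8],"angular":[0,0,0]}]'
python3 - <<'E'
from h import *
togo((-30,-55,22,-np.pi/2))
E
```

```text
clock: 4.7
eef_pos: [536.7, -50.2, 22.7]
tool_rot: [3.14, 0.001, -1.433]
force: [-2.4, 1.8, 1.6]
width: 59.9
t 4.7 jig xy [-36.6 -54.2] z 22.7 relyaw -1.571 F jig [-2.1  2.1] 1.6 w 59.9 q [-0.    0.8   0.07  1.97 -0.13  0.38 -1.26]
(-30, -55, 22, -1.5707963267948966) travel cm [ 0.08 -0.66  0.07] ang [ 0.1  0.1 -0. ]
```

Contact is light (about 2 N), so I'll carry on to the rail.

```bash
python3 -m creep '[{"hand":0.7,"travel":[0,-0.2,0],"angular":[0,0,0]},{"hand":0.7,"travel":[0,-0.4,0],"angular":[0,0,0]},{"hand":0.7,"travel":[0,-0.5,0],"angular":[0,0,0]},{"hand":0.7,"travel":[0,-0.6,0],"angular":[0,0,0]},{"hand":0.7,"travel":[0,-0.6,0],"angular":[0,0,0]}]'
python3 - <<'E'
from h import *
togo()
E
```

```text
clock: 5.2
eef_pos: [541.0, -49.8, 22.8]
tool_rot: [3.137, 0.001, -1.434]
force: [-6.0, -0.6, 5.4]
width: 59.8
t 5.2 jig xy [-32.3 -54.3] z 22.8 relyaw -1.572 F jig [-6.   0.2] 5.4 w 59.8 q [-0.01  0.8   0.07  1.96 -0.13  0.39 -1.27]
```

```bash
python3 -m creep '[{"hand":0.7,"travel":[0,-0.2,0],"angular":[0,0,0]},{"hand":0.7,"travel":[0,-0.3,0],"angular":[0,0,0]},{"hand":0.7,"travel":[0,-0.4,0],"angular":[0,0,0]},{"hand":0.7,"travel":[0,-0.4,0],"angular":[0,0,0]}]'
python3 - <<'E'
from h import *
togo()
E
```

```text
clock: 5.6
eef_pos: [542.8, -49.7, 22.8]
tool_rot: [3.133, 0.002, -1.435]
force: [-6.0, -0.4, 3.3]
width: 60.0
t 5.6 jig xy [-30.5 -54.6] z 22.8 relyaw -1.573 F jig [-6.   0.4] 3.3 w 60.0 q [-0.01  0.8   0.07  1.95 -0.13  0.4  -1.27]
```

```bash
python3 -m creep '[{"hand":0.7,"travel":[0,-0.3,0],"angular":[0,0,0]},{"hand":0.7,"travel":[0,-0.5,0],"angular":[0,0,0]},{"hand":0.7,"travel":[0,-0.6,0],"angular":[0,0,0]},{"hand":0.7,"travel":[0,-0.6,0],"angular":[0,0,0]}]'
python3 - <<'E'
from h import *
togo()
im=save('top','t3.png')
cv2.imwrite('pics/c3.png',cv2.resize(im['frame'][155:280,210:400,::-1],None,fx=4,fy=4,interpolation=cv2.INTER_CUBIC))
E
```

```text
clock: 6.0
eef_pos: [542.6, -49.7, 22.6]
tool_rot: [3.121, 0.003, -1.436]
force: [-13.6, -1.0, 11.9]
width: 60.0
t 6.0 jig xy [-30.7 -54.5] z 22.6 relyaw -1.574 F jig [-13.6   0.8] 11.9 w 60.0 q [-0.01  0.81  0.08  1.94 -0.13  0.42 -1.27]
```

View pics/c3.png

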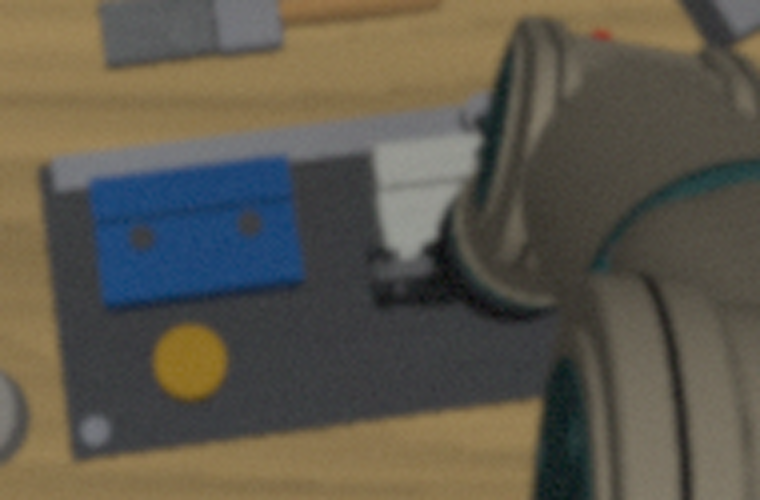

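The block now sits against the rail, with its top edge at crop (375,152)–(480,135) and the force rising. I'll back off and move round to its -y end.

```bash
python3 -m creep '[{"hand":0.7,"travel":[0,1,0],"angular":[0,0,0]},{"hand":0.7,"travel":[0,3,0],"angular":[0,0,0]},{"hand":0.6,"travel":[0,3,-4],"angular":[0,0,0]},{"hand":0.4,"travel":[0,3,-8],"angular":[0,0,0]},{"hand":0.4,"travel":[0,3,-10],"angular":[0,0,0]},{"hand":0.4,"travel":[3,0,-10],"angular":[0,0,-8]},{"hand":0.4,"travel":[7,-3,-10],"angular":[0,0,-16]},{"hand":0.4,"travel":[7,-4,-10],"angular":[0,0,-24]},{"hand":0.4,"travel":[7,-4,-10],"angular":[0,0,-32]},{"hand":0.4,"travel":[7,-4,-10],"angular":[0,0,-40]},{"hand":0.4,"travel":[7,-4,-10],"angular":[0,0,-48]},{"hand":0.4,"travel":[7,-4,-10],"angular":[0,0,-56]},{"hand":0.4,"travel":[7,-4,-10],"angular":[0,0,-64]},{"hand":0.4,"travel":[7,-4,-10],"angular":[0,0,-72]},{"hand":0.4,"travel":[7,-4,-10],"angular":[0,0,-80]},{"hand":0.4,"travel":[7,-4,-10],"angular":[0,0,-88]},{"hand":0.4,"travel":[7,-4,-10],"angular":[0,0,-90]},{"hand":0.4,"travel":[7,-4,-10],"angular":[0,0,-90]}]'
python3 - <<'E'
from h import *
togo((10,-128,22,0))
E
```

```text
clock: 7.85
eef_pos: [594.7, -114.2, 121.7]
tool_rot: [-3.138, 0.019, 0.132]
force: [0.1, -0.3, -0.7]
width: 34.1
t 7.85 jig xy [  12.  -125.5] z 121.7 relyaw -0.006 F jig [ 0.1 -0.3] -0.7 w 34.1 q [ 0.35  0.73 -0.34  1.72  0.33  0.77 -0.02]
(10, -128, 22, 0) travel cm [-0.01  0.28  9.97] ang [-0.2  1.1 -0.3]
```

```bash
python3 -m creep '[{"hand":0.4,"travel":[0,0.3,4],"angular":[0,1.1,-0.3]},{"hand":0.4,"travel":[0,0.3,8],"angular":[0,1.1,-0.3]},{"hand":0.4,"travel":[0,0.3,10],"angular":[0,1.1,-0.3]},{"hand":0.4,"travel":[0,0.3,10],"angular":[0,1.1,-0.3]},{"hand":0.4,"travel":[0,-0.5,10],"angular":[0,1.1,-0.3]},{"hand":0.4,"travel":[0,-1.1,10],"angular":[0,1.1,-0.3]},{"hand":0.4,"travel":[0,-1.6,10],"angular":[0,1.1,-0.3]},{"hand":0.4,"travel":[0,-2.1,10],"angular":[0,1.1,-0.3]},{"hand":0.4,"travel":[0,-2.6,10],"angular":[0,1.1,-0.3]},{"hand":0.4,"travel":[0,-3.1,10],"angular":[0,1.1,-0.3]},{"hand":0.4,"travel":[0,-3.6,10],"angular":[0,1.1,-0.3]},{"hand":0.4,"travel":[0,-4.1,10],"angular":[0,1.1,-0.3]},{"hand":0.4,"travel":[0,-4.6,10],"angular":[0,1.1,-0.3]},{"hand":0.4,"travel":[0,-4.9,10],"angular":[0,1.1,-0.3]},{"hand":0.4,"travel":[0,-4.9,10],"angular":[0,1.1,-0.3]}]'
python3 - <<'E'
from h import *
togo((10,-71,22,0))
E
```

```text
clock: 9.35
eef_pos: [587.5, -66.2, 23.2]
tool_rot: [-3.14, -0.003, 0.137]
force: [1.3, -4.5, 3.3]
width: 34.0
t 9.35 jig xy [ 11.5 -77.1] z 23.2 relyaw -0.001 F jig [ 0.6 -4.6] 3.3 w 34.0 q [ 0.23  0.84 -0.26  1.83  0.39  0.52 -0.15]
(10, -71, 22, 0) travel cm [-0.16 -0.6   0.12] ang [-0.1 -0.2 -0.1]
```

```bash
python3 -m creep '[{"hand":0.4,"travel":[0,-0.3,0],"angular":[0,0,0]},{"hand":0.4,"travel":[0,-0.6,0],"angular":[0,0,0]},{"hand":0.4,"travel":[0,-0.8,0],"angular":[0,0,0]},{"hand":0.4,"travel":[0,-1,0],"angular":[0,0,0]},{"hand":0.4,"travel":[0,-1,0],"angular":[0,0,0]}]'
python3 - <<'E'
from h import *
togo()
E
```

```text
clock: 9.85
eef_pos: [586.8, -59.0, 23.7]
tool_rot: [3.14, -0.004, 0.136]
force: [0.9, -9.0, 3.5]
width: 34.2
t 9.85 jig xy [ 11.8 -69.8] z 23.7 relyaw -0.002 F jig [-0.4 -9.1] 3.5 w 34.2 q [ 0.21  0.84 -0.25  1.83  0.39  0.51 -0.17]
```

```bash
python3 -m creep '[{"hand":0.4,"travel":[0,-0.3,0],"angular":[0,0,0]},{"hand":0.4,"travel":[0,-0.5,0],"angular":[0,0,0]},{"hand":0.4,"travel":[0,-0.6,0],"angular":[0,0,0]},{"hand":0.4,"travel":[0,-0.6,0],"angular":[0,0,0]}]'
python3 - <<'E'
from h import *
togo()
im=save('top','t4.png')
cv2.imwrite('pics/c4.png',cv2.resize(im['frame'][155:280,210:400,::-1],None,fx=4,fy=4,interpolation=cv2.INTER_CUBIC))
E
```

```text
clock: 10.25
eef_pos: [586.7, -59.1, 23.8]
tool_rot: [3.132, -0.004, 0.133]
force: [2.7, -14.4, 1.0]
width: 34.0
t 10.25 jig xy [ 11.7 -69.9] z 23.8 relyaw -0.005 F jig [  0.7 -14.7] 1.0 w 34.0 q [ 0.2   0.84 -0.24  1.83  0.39  0.51 -0.18]
```

View pics/c4.png

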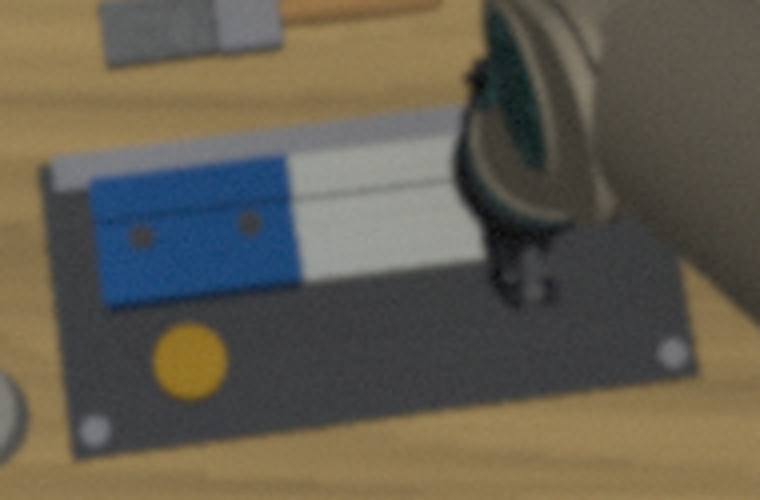

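The block is butted against the blue half and flush along the rail, with the joint at crop (290,155)–(303,281) and no gap visible. One more two-finger push towards the rail will settle it.

```bash
python3 -m creep '[{"hand":0.4,"travel":[0,1,0],"angular":[0,0,0]},{"hand":0.4,"travel":[0,2,0],"angular":[0,0,0]},{"hand":0.4,"travel":[0,2,-4],"angular":[0,0,0]},{"hand":0.4,"travel":[0,2,-8],"angular":[0,0,0]},{"hand":0.5,"travel":[-4,0,-9],"angular":[0,0,8]},{"hand":0.5,"travel":[-8,-3,-9],"angular":[0,0,16]},{"hand":0.5,"travel":[-8,-5,-9],"angular":[0,0,24]},{"hand":0.5,"travel":[-8,-5,-9],"angular":[0,0,32]},{"hand":0.5,"travel":[-8,-5,-9],"angular":[0,0,40]},{"hand":0.5,"travel":[-8,-5,-9],"angular":[0,0,48]},{"hand":0.5,"travel":[-8,-5,-9],"angular":[0,0,56]},{"hand":0.5,"travel":[-8,-5,-9],"angular":[0,0,64]},{"hand":0.5,"travel":[-8,-5,-9],"angular":[0,0,72]},{"hand":0.5,"travel":[-8,-5,-9],"angular":[0,0,80]},{"hand":0.5,"travel":[-8,-5,-9],"angular":[0,0,88]},{"hand":0.5,"travel":[-8,-5,-9],"angular":[0,0,90]},{"hand":0.5,"travel":[-8,-5,-9],"angular":[0,0,90]}]'
python3 - <<'E'
from h import *
togo((-60,-20,22,-np.pi/2))
E
```

```text
clock: 12.0
eef_pos: [500.1, -18.5, 112.9]
tool_rot: [-3.138, -0.008, -1.435]
force: [0.4, -1.4, -0.2]
width: 42.7
t 12.0 jig xy [-68.5 -17.8] z 112.9 relyaw -1.573 F jig [ 0.2 -1.4] -0.2 w 42.7 q [-0.12  0.6   0.14  2.05 -0.15  0.5  -1.31]
(-60, -20, 22, -1.5707963267948966) travel cm [ 0.15 -0.82  9.09] ang [-0.2 -0.5 -0.1]
```

```bash
python3 -m creep '[{"hand":0.5,"travel":[0.2,0,4],"angular":[0,-0.5,0]},{"hand":0.5,"travel":[0.2,0,8],"angular":[0,-0.5,0]},{"hand":0.5,"travel":[0.2,0,9],"angular":[0,-0.5,0]},{"hand":0.5,"travel":[0.2,-0.8,9],"angular":[0,-0.5,0]},{"hand":0.5,"travel":[0.2,-1.8,9],"angular":[0,-0.5,0]},{"hand":0.5,"travel":[0.2,-2.6,9],"angular":[0,-0.5,0]},{"hand":0.5,"travel":[0.2,-3.2,9],"angular":[0,-0.5,0]},{"hand":0.5,"travel":[0.2,-3.6,9],"angular":[0,-0.5,0]},{"hand":0.5,"travel":[0.2,-3.9,9],"angular":[0,-0.5,0]},{"hand":0.5,"travel":[0.2,-4.2,9],"angular":[0,-0.5,0]},{"hand":0.5,"travel":[0.2,-4.5,9],"angular":[0,-0.5,0]},{"hand":0.5,"travel":[0.2,-4.6,9],"angular":[0,-0.5,0]},{"hand":0.5,"travel":[0.2,-4.6,9],"angular":[0,-0.5,0]}]'
python3 - <<'E'
from h import *
togo()
E
```

```text
clock: 13.3
eef_pos: [539.6, -15.5, 22.6]
tool_rot: [3.132, 0.002, -1.435]
force: [-11.5, -1.9, 9.3]
width: 42.6
t 13.3 jig xy [-28.9 -20.2] z 22.6 relyaw -1.573 F jig [-11.6  -0.3] 9.3 w 42.6 q [-0.08  0.8   0.1   1.96 -0.18  0.39 -1.28]
```

The stop is confirmed (11.6 N towards the rail). Next is the knob.

```bash
python3 -m creep '[{"hand":0.5,"travel":[0,1.5,0],"angular":[0,0,0]},{"hand":0.5,"travel":[0,3,0],"angular":[0,0,0]},{"hand":0.5,"travel":[0,3,-5],"angular":[0,0,0]},{"hand":0.6,"travel":[0,3,-10],"angular":[0,0,0]},{"hand":0.6,"travel":[0,3,-13],"angular":[0,0,-8]},{"hand":0.6,"travel":[4,0,-13],"angular":[0,0,-16]},{"hand":0.6,"travel":[8,-4,-13],"angular":[0,0,-24]},{"hand":0.6,"travel":[11.3,-8,-13],"angular":[0,0,-32]},{"hand":0.6,"travel":[11.3,-11.4,-13],"angular":[0,0,-40]},{"hand":0.6,"travel":[11.3,-11.4,-13],"angular":[0,0,-48]},{"hand":0.6,"travel":[11.3,-11.4,-13],"angular":[0,0,-56]},{"hand":0.6,"travel":[11.3,-11.4,-13],"angular":[0,0,-64]},{"hand":0.6,"travel":[11.3,-11.4,-13],"angular":[0,0,-72]},{"hand":0.6,"travel":[11.3,-11.4,-13],"angular":[0,0,-80]},{"hand":0.6,"travel":[11.3,-11.4,-13],"angular":[0,0,-88]},{"hand":0.6,"travel":[11.3,-11.4,-13],"angular":[0,0,-96]},{"hand":0.6,"travel":[11.3,-11.4,-13],"angular":[0,0,-104]},{"hand":0.6,"travel":[11.3,-11.4,-13],"angular":[0,0,-112]},{"hand":0.6,"travel":[11.3,-11.4,-13],"angular":[0,0,-113]},{"hand":0.6,"travel":[11.3,-11.4,-13],"angular":[0,0,-113]}]'
python3 - <<'E'
from h import *
togo((85,-133,63,.4))
im=save('scene','s5.png')
save('top','t5.png')
print([(np.round(d['at'],1),round(d['confidence'],2)) for c in('top','scene') for d in ctrl.spot_point(c,'keeper_knob')])
for w in ([640,-112,89],):pass
k=proj(im,[tf(JIG,[[85,-133,89]])[0]]);print(k)
u,v=k[0].astype(int); cv2.imwrite('pics/s5c.png',cv2.resize(im['frame'][v-60:v+60,u-80:u+160,::-1],None,fx=3,fy=3,interpolation=cv2.INTER_CUBIC))
E
```

```text
clock: 15.3
eef_pos: [668.9, -112.4, 151.2]
tool_rot: [-3.136, 0.008, 0.534]
force: [0.1, 0.3, 0.1]
width: 51.4
t 15.3 jig xy [  85.8 -134. ] z 151.2 relyaw 0.396 F jig [0.1 0.3] 0.1 w 51.4 q [ 0.34  0.79 -0.4   1.49  0.34  0.95  0.38]
(85, -133, 63, 0.4) travel cm [ 0.03 -0.07  8.82] ang [-0.3  0.5 -0.2]
[(array([ 667.7, -112.8,   88.1]), 0.8), (array([ 668.6, -110.5,   87.3]), 0.72), (array([584.9,   2.1,  10.5]), 0.26)]
[[178.85444037 250.04282304]]
```

View pics/s5c.png

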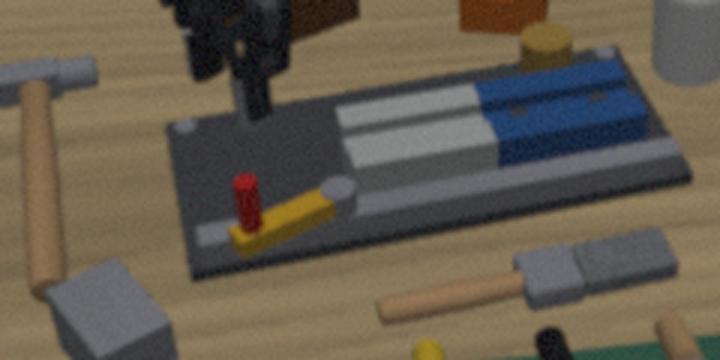

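The scene crop shows the block flush on the rail and butted to the blue half. The upright red knob at (246,200) matches my estimate, so I'll go down and grip it.

```bash
python3 -m creep '[{"hand":0.6,"travel":[0,-0.1,4],"angular":[0,0.5,0]},{"hand":0.6,"travel":[0,-0.1,7],"angular":[0,0.5,0]},{"hand":0.6,"travel":[0,-0.1,8.8],"angular":[0,0.5,0]},{"hand":0.6,"travel":[0,-0.1,8.8],"angular":[0,0.5,0]},{"hand":0.3,"travel":[0,-0.1,8.8],"angular":[0,0.5,0]},{"hand":0.1,"travel":[0,-0.1,8.8],"angular":[0,0.5,0]},{"hand":0.1,"travel":[0,-0.1,8.8],"angular":[0,0.5,0]},{"hand":0.1,"travel":[0,-0.1,8.8],"angular":[0,0.5,0]}]'
python3 - <<'E'
from h import *
th0=np.arctan2(-25,59)
for th in np.linspace(th0,1.571,9)[1:]: togo((60-65*np.sin(th),-74-65*np.cos(th),63,-th))
E
```

```text
clock: 16.3
eef_pos: [668.9, -111.3, 65.1]
tool_rot: [-3.138, -0.003, 0.536]
force: [-0.4, -0.3, 5.0]
width: 14.1
t 16.3 jig xy [  86.  -132.9] z 65.1 relyaw 0.398 F jig [-0.5 -0.3] 5.0 w 14.1 q [ 0.33  0.88 -0.36  1.55  0.39  0.78  0.34]
(np.float64(69.99098698113038), np.float64(-138.2275655707336), 63, np.float64(0.15431926750333047)) travel cm [-1.68 -0.12  0.21] ang [-0.2 -0.1 14. ]
t 16.3 jig xy [  86.  -132.9] z 65.1 relyaw 0.398 F jig [-0.5 -0.3] 5.0 w 14.1 q [ 0.33  0.88 -0.36  1.55  0.39  0.78  0.34]
(np.float64(54.01840549067351), np.float64(-138.72418811484619), 63, np.float64(-0.09215491356857386)) travel cm [-3.17 -0.7   0.21] ang [-0.2 -0.1 28.1]
t 16.3 jig xy [  86.  -132.9] z 65.1 relyaw 0.398 F jig [-0.5 -0.3] 5.0 w 14.1 q [ 0.33  0.88 -0.36  1.55  0.39  0.78  0.34]
(np.float64(38.407367136427624), np.float64(-135.30871231741028), 63, np.float64(-0.3386290946404782)) travel cm [-4.48 -1.62  0.21] ang [-0.3 -0.1 42.2]
t 16.3 jig xy [  86.  -132.9] z 65.1 relyaw 0.398 F jig [-0.5 -0.3] 5.0 w 14.1 q [ 0.33  0.88 -0.36  1.55  0.39  0.78  0.34]
(np.float64(24.10144369633
[... 547 characters left out ...]
32542017344599), np.float64(-104.74797970932072), 63, np.float64(-1.0780516378561913)) travel cm [-6.58 -5.82  0.21] ang [-0.3  0.  84.6]
t 16.3 jig xy [  86.  -132.9] z 65.1 relyaw 0.398 F jig [-0.5 -0.3] 5.0 w 14.1 q [ 0.33  0.88 -0.36  1.55  0.39  0.78  0.34]
(np.float64(-3.0388442023444924), np.float64(-89.84626522662481), 63, np.float64(-1.3245258189280955)) travel cm [-6.54 -7.41  0.22] ang [-0.3  0.  98.7]
t 16.3 jig xy [  86.  -132.9] z 65.1 relyaw 0.398 F jig [-0.5 -0.3] 5.0 w 14.1 q [ 0.33  0.88 -0.36  1.55  0.39  0.78  0.34]
(np.float64(-4.9999986518098325), np.float64(-73.98676124175981), 63, np.float64(-1.571)) travel cm [-6.1  -8.95  0.23] ang [-3.000e-01  1.000e-01  1.128e+02]
```

```bash
python3 -m creep '[{"hand":0.1,"travel":[-0.9,0,0],"angular":[0,0,7]},{"hand":0.1,"travel":[-1.7,-0.1,0],"angular":[0,0,14]},{"hand":0.1,"travel":[-2.45,-0.4,0],"angular":[0,0,21]},{"hand":0.1,"travel":[-3.2,-0.7,0],"angular":[0,0,28]},{"hand":0.1,"travel":[-3.9,-1.1,0],"angular":[0,0,35]},{"hand":0.1,"travel":[-4.5,-1.6,0],"angular":[0,0,42]},{"hand":0.1,"travel":[-5.0,-2.2,0],"angular":[0,0,49]},{"hand":0.1,"travel":[-5.5,-2.8,0],"angular":[0,0,56]},{"hand":0.1,"travel":[-5.9,-3.5,0],"angular":[0,0,63]},{"hand":0.1,"travel":[-6.2,-4.2,0],"angular":[0,0,70]},{"hand":0.1,"travel":[-6.2,-4.2,0],"angular":[0,0,70]}]'
python3 - <<'E'
from h import *
for th in (1.08,1.32,1.571,1.62): togo((60-65*np.sin(th),-74-65*np.cos(th),65,-th))
E
```

```text
clock: 17.4
eef_pos: [595.0, -103.5, 65.3]
tool_rot: [-3.134, 0.003, -0.684]
force: [2.8, 4.8, -4.9]
width: 14.1
t 17.4 jig xy [  13.8 -114.9] z 65.3 relyaw -0.822 F jig [3.4 4.4] -4.9 w 14.1 q [ 0.15  0.78 -0.03  1.78  0.03  0.58 -0.58]
(np.float64(2.672742552478411), np.float64(-104.6363436712931), 65, -1.08) travel cm [-1.51  0.11  0.03] ang [-0.4  0.2 14.8]
t 17.4 jig xy [  13.8 -114.9] z 65.3 relyaw -0.822 F jig [3.4 4.4] -4.9 w 14.1 q [ 0.15  0.78 -0.03  1.78  0.03  0.58 -0.58]
(np.float64(-2.9664815076872415), np.float64(-90.13140435740424), 65, -1.32) travel cm [-2.96 -0.46  0.04] ang [-0.4  0.2 28.5]
t 17.4 jig xy [  13.8 -114.9] z 65.3 relyaw -0.822 F jig [3.4 4.4] -4.9 w 14.1 q [ 0.15  0.78 -0.03  1.78  0.03  0.58 -0.58]
(np.float64(-4.9999986518098325), np.float64(-73.98676124175981), 65, -1.571) travel cm [-4.28 -1.41  0.05] ang [-0.3  0.3 42.9]
t 17.4 jig xy [  13.8 -114.9] z 65.3 relyaw -0.822 F jig [3.4 4.4] -4.9 w 14.1 q [ 0.15  0.78 -0.03  1.78  0.03  0.58 -0.58]
(np.float64(-4.921333325584058), np.float64(-70.80305157557892), 65, -1.62) travel cm [-4.51 -1.63  0.05] ang [-0.3  0.3 45.7]
```

```bash
python3 -m creep '[{"hand":0.1,"travel":[-0.8,0.1,0],"angular":[0,0,7]},{"hand":0.1,"travel":[-1.5,0.05,0],"angular":[0,0,14]},{"hand":0.1,"travel":[-2.2,-0.15,0],"angular":[0,0,21]},{"hand":0.1,"travel":[-2.9,-0.45,0],"angular":[0,0,28]},{"hand":0.1,"travel":[-3.6,-0.9,0],"angular":[0,0,35]},{"hand":0.1,"travel":[-4.2,-1.35,0],"angular":[0,0,42]},{"hand":0.1,"travel":[-4.3,-1.5,0],"angular":[0,0,43]},{"hand":0.1,"travel":[-4.3,-1.5,0],"angular":[0,0,43]}]'
python3 - <<'E'
from h import *
togo()
E
```

```text
clock: 18.2
eef_pos: [573.4, -63.8, 65.3]
tool_rot: [-3.134, 0.006, -1.43]
force: [6.8, 2.2, -8.1]
width: 14.2
t 18.2 jig xy [ -2.1 -72.7] z 65.3 relyaw -1.568 F jig [7.  1.3] -8.1 w 14.2 q [-0.04  0.76  0.17  1.86 -0.24  0.53 -1.14]
```

```bash
python3 -m creep '[{"hand":0.1,"travel":[-0.2,0,0],"angular":[0,0,0]},{"hand":0.1,"travel":[-0.4,0,0],"angular":[0,0,0]},{"hand":0.1,"travel":[-0.6,0,0],"angular":[0,0,0]},{"hand":0.1,"travel":[-0.6,0,0],"angular":[0,0,0]}]'
python3 - <<'E'
from h import *
togo()
E
```

```text
clock: 18.6
eef_pos: [573.5, -63.5, 65.3]
tool_rot: [-3.133, -0.001, -1.43]
force: [3.6, -10.6, -7.6]
width: 13.8
t 18.6 jig xy [ -2.  -72.4] z 65.3 relyaw -1.568 F jig [  2.2 -11. ] -7.6 w 13.8 q [-0.05  0.76  0.17  1.87 -0.24  0.53 -1.15]
```

The keeper is hard against its stop: 6 mm of extra push gave 0.3 mm of motion and 11 N back. I'll release and lift clear.

```bash
python3 -m creep '[{"hand":0.3,"travel":[0,0,0],"angular":[0,0,0]},{"hand":0.5,"travel":[0,0,0],"angular":[0,0,0]},{"hand":0.5,"travel":[0,0,0],"angular":[0,0,0]},{"hand":0.5,"travel":[0,0,-2],"angular":[0,0,0]},{"hand":0.5,"travel":[0,0,-6],"angular":[0,0,0]},{"hand":0.5,"travel":[0,0,-11],"angular":[0,0,0]},{"hand":0.5,"travel":[0,0,-15],"angular":[0,0,0]},{"hand":0.5,"travel":[5,2,-17],"angular":[0,0,0]},{"hand":0.5,"travel":[10,4,-17],"angular":[0,0,0]},{"hand":0.5,"travel":[15,6,-17],"angular":[0,0,0]},{"hand":0.5,"travel":[20,8,-17],"angular":[0,0,0]},{"hand":0.5,"travel":[25,10,-17],"angular":[0,0,0]},{"hand":0.5,"travel":[30,10,-17],"angular":[0,0,0]},{"hand":0.5,"travel":[30,10,-17],"angular":[0,0,0]},{"hand":0.5,"travel":[30,10,-17],"angular":[0,0,0]}]'
python3 - <<'E'
from h import *
togo()
im=save('top','t6.png')
o=cv2.resize(im['frame'][155:280,210:400,::-1],None,fx=4,fy=4,interpolation=cv2.INTER_CUBIC)
q=lambda P:(proj(im,tf(JIG,P))-[210,155])*4
for P in ([[50,40,57],[50,-60,57],[-20,-60,57],[-20,40,57]],): cv2.polylines(o,[q(P).astype(np.int32)],True,(0,0,255),1)
cv2.imwrite('pics/c6.png',o)
c=np.cos(JIG[2]);s=np.sin(JIG[2]);M=np.array([[c,s],[-s,c]])
for cam in('top','scene'):
  if cam=='scene': save('scene','s6.png')
  for t in('block','keeper_knob','keeper_pivot','gauge','oil','hammer','brush','setup','tray'):
    print(cam,t,[(np.round(d['at']),(M@(d['at'][:2]-np.array(JIG[:2]))).round(1),round(d['confidence'],2)) for d in ctrl.spot_point(cam,t)][:3])
E
```

```text
clock: 20.1
eef_pos: [513.3, -378.8, 234.7]
tool_rot: [-3.134, -0.003, -1.435]
force: [-0.4, 0.6, 0.4]
width: 42.4
t 20.1 jig xy [-105.  -376.5] z 234.7 relyaw -1.573 F jig [-0.3  0.7] 0.4 w 42.4 q [ 0.44  0.61  0.25  1.56 -0.18  0.98 -0.69]
top block [(array([350., 104.,  -1.]), array([-200.4,  124.6]), 0.85), (array([345., -90.,   1.]), array([-232.2,  -66.9]), 0.84), (array([585.,   5.,  16.]), array([18.5, -6. ]), 0.56)]
top keeper_knob [(array([572., -65.,  88.]), array([ -4. , -73.2]), 0.87)]
top keeper_pivot [(array([637., -59.,  30.]), array([ 61.3, -77.1]), 0.66)]
top gauge [(array([495., 110.,  10.]), array([-56.1, 110.6]), 0.57)]
top oil [(array([464., 226.,   2.]), array([-70.5, 229.7]), 0.83)]
top hammer [(array([ 539., -271.,    0.]), array([ -64.5, -273. ]), 0.86), (array([466., 226.,   2.]), array([-68.2, 229.5]), 0.47)]
top brush [(array([704.,  62.,   1.]), array([144.6,  33.5]), 0.56)]
top setup [(array([ 730., -202.,   -1.]), array([ 134. , -231.3]), 0.7)]
top tray [(array([590., 334.,  -0.]), array([ 69. , 318.9]), 0.59)]
scene block [(array([348.,  93.,   0.]), array([-203.6,  113.2]), 0.96), (array([585.,   2.,  13.]), array([18.4, -8.6]), 0.92), (array([349., -89.,   2.]), array([-228.1,  -66.9]), 0.81)]
scene keeper_knob [(array([575., -69.,  88.]), array([ -1.5, -78. ]), 0.61)]
scene keeper_pivot [(array([640., -56.,  35.]), array([ 64.5, -73.7]), 0.71)]
scene gauge [(array([496., 106.,  17.]), array([-56. , 105.8]), 0.77)]
scene oil [(array([470., 229.,  -1.]), array([-64.6, 231.8]), 0.87)]
scene hammer [(array([ 542., -264.,    6.]), array([ -60.7, -267.1]), 0.59)]
scene brush [(array([702.,  63.,  -1.]), array([142.4,  34.9]), 0.61)]
scene setup [(array([ 729., -200.,   -2.]), array([ 133.6, -228.9]), 0.79)]
scene tray [(array([562.,  12.,   2.]), array([-3.4,  4.4]), 0.64), (array([593., 337.,  -1.]), array([ 72.6, 321.7]), 0.57), (array([582.,   4.,  12.]), array([15.6, -7.2]), 0.17)]
```

View pics/c6.png

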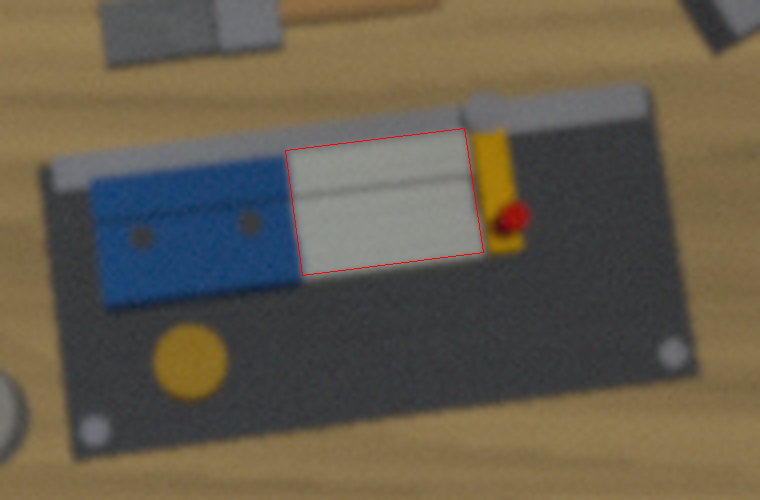

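The block fills the predicted home outline, with its groove in line with the blue half's. The keeper lies parallel behind its end at (495,190), with a small gap, and nothing else has moved. I'll hand it in.

```bash
python3 -c "
from cell import ctrl
print(ctrl.finish_job())"
```

```text
the job is handed in; nothing more can be done
None
```

The loose half is home against the back rail and the blue half, the keeper arm is on its stop, and the job was handed in at about 21 s. The interface reported no verdict.

**What I did:**
- I pushed the block square onto the rail with the two spread fingers, slid it along to the blue half, then pressed it to the rail once more.
- I gripped the red knob, took it round its arc to the stop, let go and moved the arm clear.

**Last checks:**
- **Block:** both pushes ended at solid stops, about 12 N at the rail and 15 N at the blue half. In the final top view it fills its predicted home outline, with no visible gap and its groove in line with the blue half's.
- **Keeper:** 6 mm of extra push moved it only 0.3 mm and met 11 N. In the picture it lies parallel to the block's end.
- **Other things:** gauge, oil bottle, hammer, brush, setup block and tray were found within about 5 mm of their starting places, which is the networks' own error.
- **Robot:** no measured outside force on the tool after release.

**What disagreed:**
- The networks put the block's origin at about (18.5, -6) and (18.4, -8.6) mm, against the home value of (15, -10). That is roughly their stated 4 mm error and past where the rail and blue half would let it go.
- The two pushes towards the rail stopped 1.7 mm apart in tool position, at different places along the rail. I put this down to a small error in my jig angle or to the first push not being quite complete.
- The gripped 16 mm knob read as 14 mm wide.

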